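# Find the full reagent bottle by its weight

## Task

Of the three identical amber bottles with teal caps, one is full and two are empty: lift them to feel which is the full one, and stand it upright in the small blue spill tray. Leave the two empty bottles standing upright on the worktop, outside the tray, and set every bottle down gently, without dropping it.

Things in the scene. Friction and masses are not known exactly. Their poses are not given: they have to be found in the camera images.
- bottle_1_mid (a point): Amber bottle with teal screw cap, one of three exactly alike: 140 mm tall; body 62 mm in diameter, straight up to 98 mm, shoulder above; cap 30 mm in diameter. Closed, rigid, standing. One of the three is full, about 0.55 kg (5.4 N); two are empty, about 0.15 kg (1.5 N), each within 10 percent; only lifting tells. Point: on its axis, 70 mm above its underside; z along the axis, up.
- bottle_2_mid (a point): Amber bottle with teal screw cap, one of three exactly alike: 140 mm tall; body 62 mm in diameter, straight up to 98 mm, shoulder above; cap 30 mm in diameter. Closed, rigid, standing. One of the three is full, about 0.55 kg (5.4 N); two are empty, about 0.15 kg (1.5 N), each within 10 percent; only lifting tells. Point: on its axis, 70 mm above its underside; z along the axis, up.
- bottle_3_mid (a point): Amber bottle with teal screw cap, one of three exactly alike: 140 mm tall; body 62 mm in diameter, straight up to 98 mm, shoulder above; cap 30 mm in diameter. Closed, rigid, standing. One of the three is full, about 0.55 kg (5.4 N); two are empty, about 0.15 kg (1.5 N), each within 10 percent; only lifting tells. Point: on its axis, 70 mm above its underside; z along the axis, up.
- tray_floor (a point): Shallow blue spill tray, 96 mm along its x by 116 mm along its y over the rim, fixed to the worktop, open above, in the same row as the bottles. Point: centre of its inner floor, 4 mm above the worktop; z up. The floor is 88 mm by 108 mm; the rim stands 16 mm above it. Behind the row, from x = 0.53 on, stands an apparatus 0.27 m tall; carry bottles in front of it or over the others.

How it is judged:
At the end, for the whole second after the job is handed in: The full bottle stands upright (within about 10 degrees) on the tray floor, its axis within 20 mm (tray x) and 30 mm (tray y) of the tray centre; both empty bottles stand upright on the worktop, axes at least 75 mm from the tray centre; all at rest (((angle between each of bottle_1_mid, bottle_2_mid, bottle_3_mid's own z axis and vertical below 0.17 rad and linear speed of each of bottle_1, bottle_2, bottle_3 below 0.03 m/s and x of bottle_1_mid in the frame of tray_floor between -0.02 and 0.02 m and y of bottle_1_mid in the frame of tray_floor between -0.03 and 0.03 m and z of bottle_1_mid in the frame of tray_floor between 0.06 and 0.08 m and contact force between bottle_1 and spill_tray above 3.3 N and height (world z) of bottle_2_mid between 0.06 and 0.08 m and horizontal distance between each of bottle_2_mid, bottle_3_mid and tray_floor above 0.075 m and height (world z) of bottle_3_mid between 0.06 and 0.08 m) or (angle between each of bottle_2_mid, bottle_1_mid, bottle_3_mid's own z axis and vertical below 0.17 rad and linear speed of each of bottle_2, bottle_1, bottle_3 below 0.03 m/s and x of bottle_2_mid in the frame of tray_floor between -0.02 and 0.02 m and y of bottle_2_mid in the frame of tray_floor between -0.03 and 0.03 m and z of bottle_2_mid in the frame of tray_floor between 0.06 and 0.08 m and contact force between bottle_2 and spill_tray above 3.3 N and height (world z) of bottle_1_mid between 0.06 and 0.08 m and horizontal distance between each of bottle_1_mid, bottle_3_mid and tray_floor above 0.075 m and height (world z) of bottle_3_mid between 0.06 and 0.08 m) or (angle between each of bottle_3_mid, bottle_1_mid, bottle_2_mid's own z axis and vertical below 0.17 rad and linear speed of each of bottle_3, bottle_1, bottle_2 below 0.03 m/s and x of bottle_3_mid in the frame of tray_floor between -0.02 and 0.02 m and y of bottle_3_mid in the frame of tray_floor between -0.03 and 0.03 m and z of bottle_3_mid in the frame of tray_floor between 0.06 and 0.08 m and contact force between bottle_3 and spill_tray above 3.3 N and height (world z) of bottle_1_mid between 0.06 and 0.08 m and horizontal distance between each of bottle_1_mid, bottle_2_mid and tray_floor above 0.075 m and height (world z) of bottle_2_mid between 0.06 and 0.08 m))); the robot touches nothing.
It fails at once if A bottle is dropped: it falls through the air, held by no finger, from more than 25 mm up ((height (world z) of bottle_1_mid above 0.095 m and linear speed of bottle_1 above 0.3 m/s and contact force between the fingers and bottle_1 below 0.05 N) or (height (world z) of bottle_2_mid above 0.095 m and linear speed of bottle_2 above 0.3 m/s and contact force between the fingers and bottle_2 below 0.05 N) or (height (world z) of bottle_3_mid above 0.095 m and linear speed of bottle_3 above 0.3 m/s and contact force between the fingers and bottle_3 below 0.05 N)).
It also fails if it takes over 72 s, if anything falls off the work surface, if the arm or the gripper's body presses on something with over 40 N, if the wrist force passes 120 N, or if a joint passes its speed limit or range.

## Robot

A 6-joint arm with a two-finger parallel gripper is mounted at the origin on a cart in front of the work surface, level with it; the furniture and walls round the work are solid. World frame = base frame: x ahead of the robot, y to its left, z up, the work surface at z = 0. Lengths are in m, angles in rad, forces in N, time in s.
With the tool pointing down it reaches from about 0.3 to 0.775 m from the base axis. Payload 14.6 kg.
Tool frame: the origin (TCP) lies on the centre line of the jaws, within the pads' length; the fingertips stand ctrl.tcp_to_tips ahead of it and the grasp point (between the pads) lies 2 mm behind it (ctrl.tcp_to_tips is the distance from the TCP to the fingertips, in m); z points along the fingers, y is the line along which they close (so a half turn about z gives the same grasp; the last joint's range is limited). The gripper opens to 94 mm and grips with 3 to 60 N. Pads are 16 mm wide; open, the fingers measure 119 mm over their backs; the gripper's body (75 mm by 177 mm) begins 78 mm behind the grasp point.
Start: joints at [1.223, 0.3, 1.521, -0, 1.321, -0.067], TCP at [0.152, 0.528, 0.222] pointing down, gripper open.
Joint ranges: [-3.03, 3.03], [-0.79, 2.21], [0.23, 2.52], [-1.04, 4.18], [0, 3.07], [-2.55, 2.55]. Speed limits (rad/s): [2.22, 2.22, 2.57, 3.14, 3.14, 3.14].

## Interface

Orientations are given as [roll, pitch, yaw] about the fixed x, y, z axes, in that order (R = Rz(yaw) Ry(pitch) Rx(roll)).
In Python, from station import telemetry, viewer, hand_in, ctrl gives the robot as it stands.
- The arm moves only by the tool step_arm, never from a script. Its argument "plan" is a list of rows, each an object of numbers: "dx", "dy", "dz": the shift along the tool's x, y, z scaled (see below); "rx", "ry", "rz": the turn, a rotation vector about the tool's x, y, z scaled (see below); "claw": the closure, from 0 (fully open) to 1 (shut). In form: [{"dx": .., "dy": .., "dz": .., "rx": .., "ry": .., "rz": .., "claw": ..}, ...]. A call has 1 to 10 rows; each row shifts and turns the commanded pose from where the row before left it, along the tool's axes as they then stand; what a row does not reach is not made up. The controller multiplies each number of a shift by 0.1 m and each number of a turn by 90 degrees. A row lasts 1/10 s, in which the tool goes at most 50 mm and 8.59 degrees, less where a joint would pass 70% of its speed; a pose out of reach is approached as far as the arm can. A call with a number of a shift or a turn outside -1 to 1 is refused whole. A call with a gripper value outside its range is refused whole. The fingers move at their own pace and stop on an object; "grip_force" is the grip in N (left out, the last holds). Time passes only in rows, so rows that do not move let the fingers close. It gives the time, the measured TCP pose, the force, the opening and the grip force at its end, in the units of the state.
- telemetry.get_obs(): the state, without advancing time (a new reading comes with each control period).
- viewer.camera(name): name is "scene" or "side" or "wrist"; returns a dict with "img" (384x512x3 uint8, red, green, blue), "z_map" (384x512 float32, m along the optical axis (not along the pixel's ray), 0 where there is no reading), "fx", "fy", "cx", "cy" (pixels), "R" (3x3) and "t" (3): a world point X has camera coordinates R X + t; the wrist camera has in their place "tool_from_camera" (4x4, takes a point from camera to tool coordinates, whose origin is the TCP and whose axes are the flange's). Camera axes: x right, y down, z forward; pixel columns grow to the right and rows downward; lengths in m; the calibration is good to about 2 mm. A picture is of the moment at which its call begins: read the wrist's pose just before it.
- hand_in(): hands the job in; it is judged then, once.
Trained networks look in a picture, given as the dict that the camera call returned (one of the last four; its "shot" number tells which), for a name from the list of things; names that differ only in an ending like _2 or _b are one class to them, and where a whole thing is asked for, a point or a joint stands for the part that bears it (a point fixed in the world has none). Each returns a list of dicts, best first, with "score" (0 to 1); they miss things now and then, are a little off and sometimes report something else, mostly with a low value. They report only what shows in the picture. A call takes as long as a camera call.
- viewer.recognise(target, picture): "rect" ([left, top, right, bottom] in pixels, round what is visible of it).
The state is a dict: "time_s": time; "qpos": joint angles; "joint_vel": joint speeds; "tau": joint torques, N m; "ee_pos": TCP position; "eef_rot": TCP orientation; "force": force on the tool from outside, world axes, zero at the start; "moment": the same for the moment, N m; "grip_width": finger opening in m; "grip_force": force on a finger pad.
Only numpy, scipy, OpenCV 4.12 (cv2) and the standard library are available. Lean on these libraries where they do the work, as an engineer would, in place of code of your own. Each camera call takes 0.05 s, during which the arm holds its last target. There are 200 camera calls.

## Working session

There is one attempt and no reset: what is moved stays moved. The work goes in short steps, Python scripts to look and compute and a tool call to move; the robot and the scene stay as the last step left them, time stands still between calls to the robot, and variables do not carry over. Pictures are saved under pics/ and viewed, at most 10 in all, crops included, and the job is handed in when it is done.

Besides the shell and the picture viewer there is one more tool, called after "Call:" by a JSON object that holds its "name" and its "arguments", one argument or row to a line. step_arm: Moves the arm, as the interface text tells. Shifts and turns lie within -1 to 1; 1 stands for 0.1 m of shift or 90 degrees of turn. Its arguments: {"type":"object","properties":{"plan":{"type":"array"},"grip_force":{"type":"number"}},"required":["plan"]}

```bash
mkdir -p pics
cat > h.py <<'E'
import numpy as np, cv2
from station import telemetry, viewer, hand_in, ctrl
def world(p,u,v,z):
    c=np.array([(u-p['cx'])/p['fx']*z,(v-p['cy'])/p['fy']*z,z]); return np.array(p['R']).T@(c-np.array(p['t']))
def cloud(p):
    z=p['z_map']; v,u=np.mgrid[:z.shape[0],:z.shape[1]]
    c=np.stack([(u-p['cx'])/p['fx']*z,(v-p['cy'])/p['fy']*z,z],-1)
    return (c-np.array(p['t']))@np.array(p['R'])
E
python3 - <<'E'
from h import *
o=telemetry.get_obs(); print({k:np.round(v,3) for k,v in o.items()}); print(ctrl.tcp_to_tips)
ims=[]
for n in ['scene','side']:
    p=viewer.camera(n); W=cloud(p); img=p['img'].copy()
    for t in ['bottle_1_mid','tray_floor']:
        for d in viewer.recognise(t,p)[:5]:
            l,a,r,b=map(int,d['rect']); cv2.rectangle(img,(l,a),(r,b),(0,255,0),1)
            pts=W[a:b,l:r][p['z_map'][a:b,l:r]>0]
            print(n,t,round(d['score'],2),d['rect'])
    hsv=cv2.cvtColor(p['img'],cv2.COLOR_RGB2HSV)
    ok=p['z_map']>0
    teal=ok&(W[...,2]>.13)&(W[...,2]<.15)&(hsv[...,1]>80)&(W[...,0]<.6)&(W[...,0]>.2)
    k,lab,st,ce=cv2.connectedComponentsWithStats(teal.astype('uint8'))
    for i in range(1,k):
        if st[i,4]>25: print('cap',st[i],np.round(W[lab==i].mean(0),3),np.median(hsv[lab==i],0))
    cv2.imwrite(f'pics/{n}.png',img[...,::-1])
E
```

```text
{'time_s': np.float64(0.0), 'qpos': array([ 1.223,  0.3  ,  1.522, -0.   ,  1.321, -0.067]), 'joint_vel': array([-0.001, -0.001, -0.001, -0.   ,  0.002,  0.001]), 'tau': array([ 0.0000e+00, -5.3180e+01, -3.5274e+01,  7.1000e-02,  2.4000e-02,
       -0.0000e+00]), 'ee_pos': array([0.152, 0.528, 0.222]), 'eef_rot': array([-3.14 , -0.   ,  2.861]), 'force': array([ 0.556, -0.495,  0.692]), 'moment': array([-0.044, -0.014,  0.011]), 'grip_force': np.float64(0.0), 'grip_width': np.float64(0.094)}
0.017
scene bottle_1_mid 0.85 [326.6, 207.6, 364.4, 278.4]
scene tray_floor 0.78 [203.2, 199.5, 268.1, 241.3]
cap [ 53 105  53  20 319] [0.474 0.849 0.14 ] [119. 171.  76.]
cap [187 153  11   9  78] [0.456 0.412 0.137] [ 90. 140. 131.]
cap [282 186  14  10 114] [0.451 0.154 0.137] [ 90. 137. 150.]
cap [345 208  16  12 147] [0.445 0.019 0.137] [ 90. 137. 151.]
side bottle_1_mid 0.95 [238.6, 224.7, 275.6, 308.2]
side tray_floor 0.81 [234.3, 183.6, 274.9, 222.2]
cap [255 128  13   9  88] [0.461 0.409 0.137] [ 91.  148.   71.5]
cap [252 182  16  13 167] [0.457 0.152 0.138] [ 90. 141. 105.]
cap [247 225  18  16 238] [0.451 0.015 0.138] [ 90.  139.  118.5]
```

View pics/scene.png

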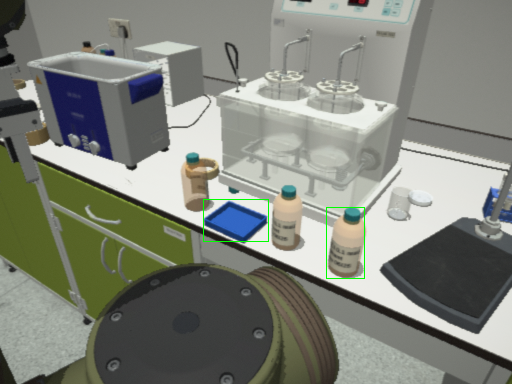

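View pics/side.png

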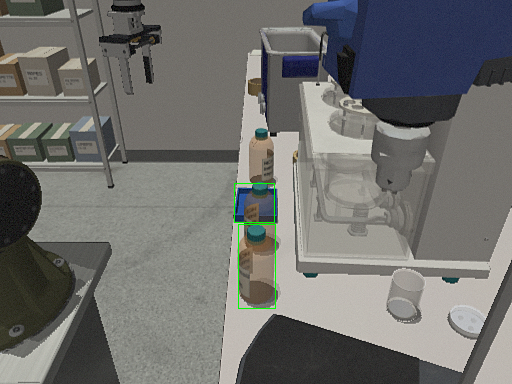

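Run:
```python
from h import *
for n in ['scene','side']:
    p=viewer.camera(n); W=cloud(p); ok=p['z_map']>0
    hsv=cv2.cvtColor(p['img'],cv2.COLOR_RGB2HSV)
    x,y,z=W[...,0],W[...,1],W[...,2]
    for c in [(.46,.41),(.455,.153),(.448,.017)]:
        m=ok&(z>.137)&(z<.143)&(np.hypot(x-c[0],y-c[1])<.03)
        r=W[m]; print(n,'cap top',m.sum(),np.round([(r.min(0)+r.max(0))/2,r.mean(0)],3)[:,:2])
    m=ok&(hsv[...,0]>100)&(hsv[...,0]<125)&(hsv[...,1]>100)&(z<.03)&(z>-.01)&(x>.3)&(x<.6)&(y>.16)&(y<.4)
    r=W[m]; print('tray',m.sum(),r.min(0),r.max(0),cv2.minAreaRect(r[r[:,2]>.012][:,:2].astype('float32')))
    # obstacles
    for a,b in [(-.1,.6)]:
        m=ok&(z>.02)&(y>-.2)&(y<.6)&(x>.25)&(x<.75)
        for yy in np.arange(-.2,.6,.1):
            q=W[m&(y>yy)&(y<=yy+.1)]
            if len(q): print(round(yy,1),np.round(np.r_[q.min(0),q.max(0)],2))
```

```text
scene cap top 62 [[0.459 0.416]
 [0.459 0.416]]
scene cap top 90 [[0.455 0.157]
 [0.455 0.157]]
scene cap top 113 [[0.45  0.02 ]
 [0.449 0.02 ]]
tray 1496 [ 3.98925148e-01  2.28240630e-01 -2.38907538e-04] [0.49851964 0.34566388 0.02149773] ((0.4486016631126404, 0.2868959903717041), (0.11599164456129074, 0.09687042236328125), 89.07291412353516)
-0.2 [ 0.42 -0.2   0.02  0.75 -0.1   0.06]
-0.1 [ 0.43 -0.1   0.02  0.72 -0.    0.12]
0.0 [0.42 0.   0.02 0.75 0.1  0.46]
0.1 [0.42 0.1  0.02 0.75 0.2  0.46]
0.2 [0.4  0.2  0.02 0.75 0.3  0.45]
0.3 [0.4  0.3  0.02 0.75 0.4  0.44]
0.4 [0.43 0.4  0.02 0.67 0.5  0.37]
0.5 [0.62 0.5  0.02 0.64 0.54 0.03]
side cap top 56 [[0.462 0.413]
 [0.462 0.413]]
side cap top 119 [[0.457 0.155]
 [0.457 0.154]]
side cap top 182 [[0.451 0.018]
 [0.451 0.017]]
tray 421 [0.39945624 0.22667006 0.00071872] [0.49843057 0.34642405 0.02332862] ((0.44974300265312195, 0.28619644045829773), (0.11781249195337296, 0.09376852959394455), 87.97227478027344)
-0.2 [ 0.42 -0.2   0.02  0.74 -0.1   0.49]
-0.1 [ 0.43 -0.1   0.02  0.72 -0.    0.12]
0.0 [0.42 0.   0.02 0.75 0.1  0.37]
0.1 [0.43 0.1  0.02 0.73 0.2  0.31]
0.2 [0.4  0.2  0.02 0.65 0.3  0.31]
0.3 [0.4  0.3  0.02 0.62 0.4  0.37]
0.4 [0.43 0.4  0.02 0.6  0.5  0.37]
0.5 [0.55 0.5  0.02 0.57 0.54 0.03]
```

The pictures show caps in a row at scene pixels (192,157), (288,190) and (352,213). The tray lies between the first two, around (236,220), with the apparatus behind. Positions: A (0.460, 0.415), B (0.456, 0.156), C (0.450, 0.018), tray (0.449, 0.287). I'll close along y and go above A first.

Call:
{"name": "step_arm", "arguments": {
  "plan": [
    {"rz": -0.0893},
    {"rz": -0.0893},
    {"dx": -0.385,"dy": -0.141},
    {"dx": -0.385,"dy": -0.141},
    {"dx": -0.385,"dy": -0.141},
    {"dx": -0.385,"dy": -0.141},
    {"dx": -0.385,"dy": -0.141},
    {"dx": -0.385,"dy": -0.141},
    {"dx": -0.385,"dy": -0.141},
    {"dx": -0.385,"dy": -0.141}
  ]
}}

```text
$.plan[0]: bad value
```

Run:
```python
from h import *
o=telemetry.get_obs(); e=o['ee_pos']; print(np.round(e,4),np.round(o['eef_rot'],3),np.round(o['qpos'],2),o['force'])
p=viewer.camera('wrist'); cv2.imwrite('pics/w1.png',p['img'][...,::-1]); print(np.round(p['tool_from_camera'],3))
for n in ['scene','side']:
    p=viewer.camera(n); W=cloud(p)
    m=(p['z_map']>0)&(np.abs(W-e-[0,0,.13]).max(-1)<.12)
    for lo,hi in [(-.02,.06),(.075,.1),(.1,.13),(.13,.2)]:
        q=W[m&(W[...,2]>e[2]+lo)&(W[...,2]<e[2]+hi)]-e
        if len(q): print(n,lo,len(q),np.round(np.r_[q.min(0),q.max(0)],3))
```

```text
[0.1524 0.5284 0.2224] [-3.141 -0.     2.861] [ 1.22  0.3   1.52  0.    1.32 -0.07] [-0.55534958 -0.03555208 -0.79945759]
[[-0.001 -0.969 -0.248  0.071]
 [ 1.    -0.    -0.001  0.   ]
 [ 0.001 -0.248  0.969 -0.162]
 [ 0.     0.     0.     1.   ]]
scene -0.02 507 [-0.029 -0.06   0.01   0.012  0.06   0.06 ]
scene 0.075 541 [-0.049 -0.087  0.076  0.007 -0.064  0.1  ]
scene 0.1 919 [-0.046 -0.094  0.1    0.01  -0.035  0.13 ]
scene 0.13 688 [-0.017 -0.048  0.13   0.033 -0.002  0.2  ]
side -0.02 361 [-0.028 -0.062  0.01   0.024  0.056  0.06 ]
side 0.075 488 [-0.056 -0.089  0.075  0.053  0.069  0.1  ]
side 0.1 862 [-0.058 -0.094  0.1    0.054  0.089  0.13 ]
side 0.13 967 [-0.044 -0.05   0.13   0.036  0.021  0.196]
```

View pics/w1.png

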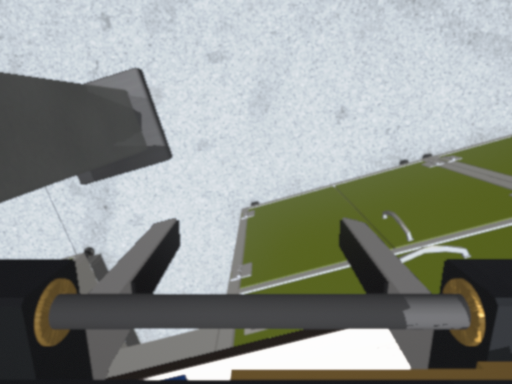

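The wrist picture shows the fingers at (150,250) and (370,250), and only the floor and cabinet below. The long side of the gripper body lies along the closing line, as I wanted. The move was refused, probably because rows need every field.

Call:
{"name": "step_arm", "arguments": {
  "plan": [
    {"dx": 0,"dy": 0,"dz": 0,"rx": 0,"ry": 0,"rz": -0.0893,"claw": 0},
    {"dx": 0,"dy": 0,"dz": 0,"rx": 0,"ry": 0,"rz": -0.0893,"claw": 0},
    {"dx": -0.385,"dy": -0.141,"dz": 0,"rx": 0,"ry": 0,"rz": 0,"claw": 0},
    {"dx": -0.385,"dy": -0.141,"dz": 0,"rx": 0,"ry": 0,"rz": 0,"claw": 0},
    {"dx": -0.385,"dy": -0.141,"dz": 0,"rx": 0,"ry": 0,"rz": 0,"claw": 0},
    {"dx": -0.385,"dy": -0.141,"dz": 0,"rx": 0,"ry": 0,"rz": 0,"claw": 0},
    {"dx": -0.385,"dy": -0.141,"dz": 0,"rx": 0,"ry": 0,"rz": 0,"claw": 0},
    {"dx": -0.385,"dy": -0.141,"dz": 0,"rx": 0,"ry": 0,"rz": 0,"claw": 0},
    {"dx": -0.385,"dy": -0.141,"dz": 0,"rx": 0,"ry": 0,"rz": 0,"claw": 0},
    {"dx": -0.385,"dy": -0.141,"dz": 0,"rx": 0,"ry": 0,"rz": 0,"claw": 0}
  ],
  "grip_force": 30
}}

```text
time_s: 1.55
ee_pos: [0.4619, 0.4147, 0.2225]
eef_rot: [3.142, 0.0, 3.141]
force: [-0.2, 0.4, -0.2]
grip_width: 0.0941
grip_force: 0.0
```

```bash
cat >> h.py <<'E'
from scipy.spatial.transform import Rotation as Ro
def wcloud():
    o=telemetry.get_obs(); p=viewer.camera('wrist'); z=p['z_map']; v,u=np.mgrid[:z.shape[0],:z.shape[1]]
    c=np.stack([(u-p['cx'])/p['fx']*z,(v-p['cy'])/p['fy']*z,z],-1)
    T=np.array(p['tool_from_camera']); R=Ro.from_euler('xyz',o['eef_rot']).as_matrix()
    return o,p,((c@T[:3,:3].T+T[:3,3])@R.T+o['ee_pos'])
def look():
    o,p,W=wcloud(); e=o['ee_pos']
    print('t',round(float(o['time_s']),2),'tcp',np.round(e,4),np.round(o['eef_rot'],3),'q',np.round(o['qpos'],2),'F',np.round(o['force'],2),'w',round(float(o['grip_width']),4))
    hsv=cv2.cvtColor(p['img'],cv2.COLOR_RGB2HSV)
    m=(p['z_map']>0)&(abs(W[...,2]-.14)<.006)&(np.abs(W[...,:2]-e[:2]).max(-1)<.08)&(hsv[...,0]>80)&(hsv[...,0]<100)&(hsv[...,1]>80)
    r=W[m]
    if len(r): print('cap',len(r),np.round((r.min(0)+r.max(0))/2,4),np.round(np.ptp(r,axis=0),3))
    return o,p,W
E
python3 - <<'E'
from h import *
o,p,W=look(); cv2.imwrite('pics/w2.png',p['img'][...,::-1])
E
```

```text
t 1.55 tcp [0.4619 0.4147 0.2225] [3.142 0.    3.141] q [ 0.67  0.46  1.3   0.    1.38 -0.9 ] F [-0.17  0.35 -0.19] w 0.0941
cap 942 [0.464  0.415  0.1377] [0.027 0.026 0.007]
```

View pics/w2.png

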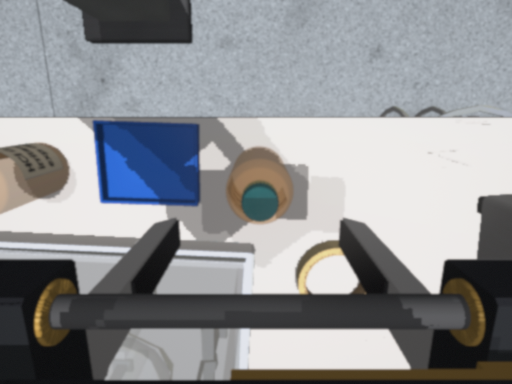

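The wrist view shows A's cap at (260,202), between the fingers, with the tray to its left and a beige ring at (330,275) behind it. I'll check the ring's height before going down.

Run:
```python
from h import *
o,p,W=wcloud(); z=p['z_map']
for u,v in [(315,262),(335,252),(305,290),(250,250),(240,262)]: print(u,v,np.round(W[v,u],3))
q=viewer.camera('scene'); S=cloud(q)
for u,v in [(205,163),(215,165),(208,172),(217,172)]: print('s',u,v,np.round(S[v,u],3))
```

```text
315 262 [0.578 0.479 0.025]
335 252 [0.565 0.503 0.025]
305 290 [0.616 0.468 0.025]
250 250 [0.548 0.402 0.055]
240 262 [0.555 0.391 0.07 ]
s 205 163 [0.632 0.528 0.01 ]
s 215 165 [0.616 0.478 0.025]
s 208 172 [0.575 0.47  0.024]
s 217 172 [0.612 0.468 0.007]
```

Call:
{"name": "step_arm", "arguments": {
  "plan": [
    {"dx": 0,"dy": 0,"dz": 0.3,"rx": 0,"ry": 0,"rz": 0,"claw": 0},
    {"dx": 0,"dy": 0,"dz": 0.3,"rx": 0,"ry": 0,"rz": 0,"claw": 0},
    {"dx": 0,"dy": 0,"dz": 0.3,"rx": 0,"ry": 0,"rz": 0,"claw": 0},
    {"dx": 0,"dy": 0,"dz": 0.3,"rx": 0,"ry": 0,"rz": 0,"claw": 0},
    {"dx": 0,"dy": 0,"dz": 0.245,"rx": 0,"ry": 0,"rz": 0,"claw": 0},
    {"dx": 0,"dy": 0,"dz": 0,"rx": 0,"ry": 0,"rz": 0,"claw": 1},
    {"dx": 0,"dy": 0,"dz": 0,"rx": 0,"ry": 0,"rz": 0,"claw": 1},
    {"dx": 0,"dy": 0,"dz": 0,"rx": 0,"ry": 0,"rz": 0,"claw": 1},
    {"dx": 0,"dy": 0,"dz": 0,"rx": 0,"ry": 0,"rz": 0,"claw": 1},
    {"dx": 0,"dy": 0,"dz": 0,"rx": 0,"ry": 0,"rz": 0,"claw": 1}
  ],
  "grip_force": 30
}}

```text
time_s: 2.7
ee_pos: [0.4607, 0.4159, 0.0792]
eef_rot: [3.14, 0.002, 3.141]
force: [-0.5, -1.3, 5.8]
grip_width: 0.0612
grip_force: 29.9
```

Call:
{"name": "step_arm", "arguments": {
  "plan": [
    {"dx": 0,"dy": 0,"dz": 0,"rx": 0,"ry": 0,"rz": 0,"claw": 1},
    {"dx": 0,"dy": 0,"dz": -0.1,"rx": 0,"ry": 0,"rz": 0,"claw": 1},
    {"dx": 0,"dy": 0,"dz": -0.1,"rx": 0,"ry": 0,"rz": 0,"claw": 1},
    {"dx": 0,"dy": 0,"dz": -0.1,"rx": 0,"ry": 0,"rz": 0,"claw": 1},
    {"dx": 0,"dy": 0,"dz": -0.1,"rx": 0,"ry": 0,"rz": 0,"claw": 1},
    {"dx": 0,"dy": 0,"dz": 0,"rx": 0,"ry": 0,"rz": 0,"claw": 1},
    {"dx": 0,"dy": 0,"dz": 0,"rx": 0,"ry": 0,"rz": 0,"claw": 1},
    {"dx": 0,"dy": 0,"dz": 0,"rx": 0,"ry": 0,"rz": 0,"claw": 1},
    {"dx": 0,"dy": 0,"dz": 0,"rx": 0,"ry": 0,"rz": 0,"claw": 1}
  ]
}}

```text
time_s: 3.6
ee_pos: [0.4602, 0.4154, 0.1174]
eef_rot: [-3.141, -0.001, 3.141]
force: [-0.3, 0.5, -1.7]
grip_width: 0.0614
grip_force: 29.9
```

Run:
```python
from h import *
F=[]
for i in range(4):
    o=telemetry.get_obs(); F.append(o['force']); p=viewer.camera('scene')
print(np.round(F,2)); look()
W=cloud(p); m=(p['z_map']>0)&(W[...,2]>.15)&(W[...,2]<.19)&(np.hypot(W[...,0]-.46,W[...,1]-.415)<.03)
print(m.sum())
cv2.imwrite('pics/s2.png',cv2.resize(p['img'][100:260,130:390,::-1],None,fx=2.5,fy=2.5))
```

```text
[[-0.32  0.47 -1.66]
 [ 0.61 -0.69 -1.02]
 [ 0.21  0.04 -1.17]
 [-0.07  0.36 -1.53]]
t 3.8 tcp [0.4603 0.4155 0.1177] [-3.141 -0.     3.141] q [ 0.68  0.55  1.42 -0.    1.17 -0.9 ] F [ 0.46 -0.16 -1.37] w 0.0613
252
```

View pics/s2.png

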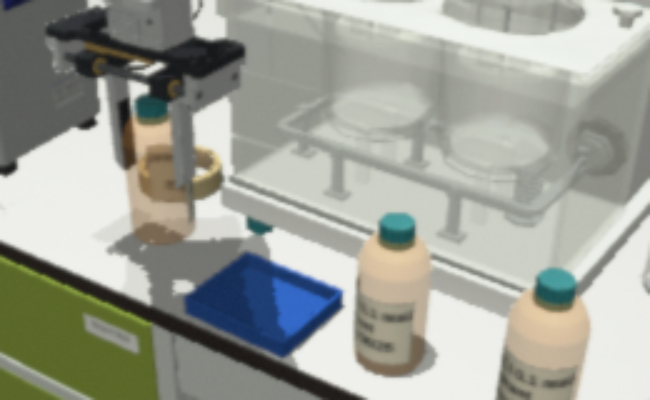

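Bottle A is off the worktop and pulls only about 1.4 N, so it is empty. I'll set it back down.

Call:
{"name": "step_arm", "arguments": {
  "plan": [
    {"dx": 0,"dy": 0,"dz": 0.1,"rx": 0,"ry": 0,"rz": 0,"claw": 1},
    {"dx": 0,"dy": 0,"dz": 0.1,"rx": 0,"ry": 0,"rz": 0,"claw": 1},
    {"dx": 0,"dy": 0,"dz": 0.1,"rx": 0,"ry": 0,"rz": 0,"claw": 1},
    {"dx": 0,"dy": 0,"dz": 0.05,"rx": 0,"ry": 0,"rz": 0,"claw": 1},
    {"dx": 0,"dy": 0,"dz": 0.05,"rx": 0,"ry": 0,"rz": 0,"claw": 1},
    {"dx": 0,"dy": 0,"dz": 0,"rx": 0,"ry": 0,"rz": 0,"claw": 1},
    {"dx": 0,"dy": 0,"dz": 0,"rx": 0,"ry": 0,"rz": 0,"claw": 1}
  ]
}}

```text
time_s: 4.55
ee_pos: [0.4609, 0.4154, 0.0786]
eef_rot: [3.142, 0.001, 3.141]
force: [-0.0, -3.8, 4.9]
grip_width: 0.0609
grip_force: 30.0
```

Call:
{"name": "step_arm", "arguments": {
  "plan": [
    {"dx": 0,"dy": 0,"dz": 0,"rx": 0,"ry": 0,"rz": 0,"claw": 0},
    {"dx": 0,"dy": 0,"dz": 0,"rx": 0,"ry": 0,"rz": 0,"claw": 0},
    {"dx": 0,"dy": 0,"dz": 0,"rx": 0,"ry": 0,"rz": 0,"claw": 0},
    {"dx": 0,"dy": 0,"dz": 0,"rx": 0,"ry": 0,"rz": 0,"claw": 0},
    {"dx": 0,"dy": 0,"dz": -0.25,"rx": 0,"ry": 0,"rz": 0,"claw": 0},
    {"dx": 0,"dy": 0,"dz": -0.3,"rx": 0,"ry": 0,"rz": 0,"claw": 0},
    {"dx": 0,"dy": 0,"dz": -0.3,"rx": 0,"ry": 0,"rz": 0,"claw": 0},
    {"dx": 0,"dy": 0,"dz": -0.3,"rx": 0,"ry": 0,"rz": 0,"claw": 0},
    {"dx": 0,"dy": 0,"dz": -0.3,"rx": 0,"ry": 0,"rz": 0,"claw": 0}
  ]
}}

```text
time_s: 5.45
ee_pos: [0.4603, 0.4155, 0.2242]
eef_rot: [3.142, 0.0, 3.141]
force: [0.2, 0.3, 0.3]
grip_width: 0.0937
grip_force: 0.0
```

Call:
{"name": "step_arm", "arguments": {
  "plan": [
    {"dx": 0.01,"dy": -0.37,"dz": 0,"rx": 0,"ry": 0,"rz": 0,"claw": 0},
    {"dx": 0.01,"dy": -0.37,"dz": 0,"rx": 0,"ry": 0,"rz": 0,"claw": 0},
    {"dx": 0.01,"dy": -0.37,"dz": 0,"rx": 0,"ry": 0,"rz": 0,"claw": 0},
    {"dx": 0,"dy": -0.37,"dz": 0,"rx": 0,"ry": 0,"rz": 0,"claw": 0},
    {"dx": 0,"dy": -0.37,"dz": 0,"rx": 0,"ry": 0,"rz": 0,"claw": 0},
    {"dx": 0,"dy": -0.37,"dz": 0,"rx": 0,"ry": 0,"rz": 0,"claw": 0},
    {"dx": 0,"dy": -0.37,"dz": 0,"rx": 0,"ry": 0,"rz": 0,"claw": 0},
    {"dx": 0,"dy": 0,"dz": 0,"rx": 0,"ry": 0,"rz": 0,"claw": 0}
  ]
}}

```text
time_s: 6.25
ee_pos: [0.4574, 0.1536, 0.2232]
eef_rot: [-3.141, 0.001, 3.138]
force: [-0.4, -0.3, -0.1]
grip_width: 0.0936
grip_force: 0.0
```

Run:
```python
from h import *
look()
p=viewer.camera('scene'); W=cloud(p); x,y,z=[W[...,i] for i in range(3)]
m=(p['z_map']>0)&(z>.137)&(z<.143)&(np.hypot(x-.46,y-.415)<.03)
print(m.sum(),W[m].mean(0))
```

```text
t 6.25 tcp [0.4574 0.1536 0.2232] [-3.141e+00  1.000e-03  3.138e+00] q [ 0.25  0.15  1.7  -0.    1.29 -1.32] F [-0.36 -0.27 -0.11] w 0.0936
cap 939 [0.4596 0.1555 0.1383] [0.028 0.026 0.007]
64 [0.45924535 0.41648544 0.13899397]
```

Call:
{"name": "step_arm", "arguments": {
  "plan": [
    {"dx": 0,"dy": 0.02,"dz": 0.3,"rx": 0,"ry": 0,"rz": 0,"claw": 0},
    {"dx": 0,"dy": 0,"dz": 0.3,"rx": 0,"ry": 0,"rz": 0,"claw": 0},
    {"dx": 0,"dy": 0,"dz": 0.3,"rx": 0,"ry": 0,"rz": 0,"claw": 0},
    {"dx": 0,"dy": 0,"dz": 0.3,"rx": 0,"ry": 0,"rz": 0,"claw": 0},
    {"dx": 0,"dy": 0,"dz": 0.245,"rx": 0,"ry": 0,"rz": 0,"claw": 0},
    {"dx": 0,"dy": 0,"dz": 0,"rx": 0,"ry": 0,"rz": 0,"claw": 1},
    {"dx": 0,"dy": 0,"dz": 0,"rx": 0,"ry": 0,"rz": 0,"claw": 1},
    {"dx": 0,"dy": 0,"dz": 0,"rx": 0,"ry": 0,"rz": 0,"claw": 1},
    {"dx": 0,"dy": 0,"dz": 0,"rx": 0,"ry": 0,"rz": 0,"claw": 1},
    {"dx": 0,"dy": 0,"dz": 0,"rx": 0,"ry": 0,"rz": 0,"claw": 1}
  ],
  "grip_force": 30
}}

```text
time_s: 7.35
ee_pos: [0.4579, 0.1586, 0.0795]
eef_rot: [3.141, 0.002, 3.141]
force: [-0.3, -2.7, 6.2]
grip_width: 0.0611
grip_force: 29.9
```

Call:
{"name": "step_arm", "arguments": {
  "plan": [
    {"dx": 0,"dy": 0,"dz": 0,"rx": 0,"ry": 0,"rz": 0,"claw": 1},
    {"dx": 0,"dy": 0,"dz": -0.1,"rx": 0,"ry": 0,"rz": 0,"claw": 1},
    {"dx": 0,"dy": 0,"dz": -0.1,"rx": 0,"ry": 0,"rz": 0,"claw": 1},
    {"dx": 0,"dy": 0,"dz": -0.1,"rx": 0,"ry": 0,"rz": 0,"claw": 1},
    {"dx": 0,"dy": 0,"dz": -0.1,"rx": 0,"ry": 0,"rz": 0,"claw": 1},
    {"dx": 0,"dy": 0,"dz": 0,"rx": 0,"ry": 0,"rz": 0,"claw": 1},
    {"dx": 0,"dy": 0,"dz": 0,"rx": 0,"ry": 0,"rz": 0,"claw": 1},
    {"dx": 0,"dy": 0,"dz": 0,"rx": 0,"ry": 0,"rz": 0,"claw": 1},
    {"dx": 0,"dy": 0,"dz": 0,"rx": 0,"ry": 0,"rz": 0,"claw": 1}
  ]
}}

```text
time_s: 8.25
ee_pos: [0.4571, 0.1585, 0.118]
eef_rot: [-3.141, -0.001, 3.141]
force: [0.3, -0.3, -5.1]
grip_width: 0.0611
grip_force: 29.9
```

Run:
```python
from h import *
F=[]
for i in range(4):
    o=telemetry.get_obs(); F.append(o['force']); p=viewer.camera('scene')
print(np.round(F,2)); print(o['ee_pos'],o['eef_rot'],o['grip_width'])
```

```text
[[ 0.35 -0.29 -5.08]
 [ 0.02  0.06 -5.17]
 [-0.61 -0.06 -5.87]
 [-0.03 -0.12 -4.77]]
[0.45723777 0.15855743 0.11819008] [-3.14150246e+00 -4.60750399e-04  3.14131644e+00] 0.06115964772116547
```

B pulls about 5.2 N, so it is the full one. I'll carry it over the tray.

Call:
{"name": "step_arm", "arguments": {
  "plan": [
    {"dx": 0.01,"dy": 0.1,"dz": -0.1,"rx": 0,"ry": 0,"rz": 0,"claw": 1},
    {"dx": 0.02,"dy": 0.2,"dz": 0,"rx": 0,"ry": 0,"rz": 0,"claw": 1},
    {"dx": 0.02,"dy": 0.2,"dz": 0,"rx": 0,"ry": 0,"rz": 0,"claw": 1},
    {"dx": 0.02,"dy": 0.2,"dz": 0,"rx": 0,"ry": 0,"rz": 0,"claw": 1},
    {"dx": 0.02,"dy": 0.2,"dz": 0,"rx": 0,"ry": 0,"rz": 0,"claw": 1},
    {"dx": 0,"dy": 0.2,"dz": 0,"rx": 0,"ry": 0,"rz": 0,"claw": 1},
    {"dx": 0,"dy": 0.18,"dz": 0,"rx": 0,"ry": 0,"rz": 0,"claw": 1},
    {"dx": 0,"dy": 0,"dz": 0,"rx": 0,"ry": 0,"rz": 0,"claw": 1},
    {"dx": 0,"dy": 0,"dz": 0,"rx": 0,"ry": 0,"rz": 0,"claw": 1}
  ]
}}

```text
time_s: 9.35
ee_pos: [0.4481, 0.287, 0.1288]
eef_rot: [-3.142, 0.0, -3.141]
force: [0.0, -0.1, -4.8]
grip_width: 0.0611
grip_force: 29.9
```

Run:
```python
from h import *
o,p,W=look(); e=o['ee_pos']
hsv=cv2.cvtColor(p['img'],cv2.COLOR_RGB2HSV)
m=(p['z_map']>0)&(hsv[...,0]>100)&(hsv[...,0]<125)&(hsv[...,1]>100)&(W[...,2]<.03)&(abs(W[...,1]-.287)<.08)&(abs(W[...,0]-.45)<.08)
r=W[m]; print('tray',r.min(0),r.max(0))
m=(p['z_map']>0)&(hsv[...,0]>80)&(hsv[...,0]<100)&(hsv[...,1]>80)&(np.abs(W[...,:2]-e[:2]).max(-1)<.04)&(W[...,2]>.16)
r=W[m]; print('cap',len(r),r[:,2].max()); t=r[r[:,2]>r[:,2].max()-.006]; print(np.round([t.min(0),t.max(0),(t.min(0)+t.max(0))/2],4))
p=viewer.camera('side')
cv2.imwrite('pics/s3.png',cv2.resize(p['img'][100:320,200:330,::-1],None,fx=2.5,fy=2.5))
```

```text
t 9.35 tcp [0.4481 0.287  0.1288] [-3.142  0.    -3.141] q [ 0.5   0.36  1.68 -0.    1.11 -1.07] F [ 0.01 -0.06 -4.77] w 0.0611
tray [0.40443913 0.22869295 0.0016805 ] [0.47883039 0.34470611 0.02189896]
cap 2580 0.19075147830732178
[[0.435  0.275  0.1848]
 [0.4641 0.3008 0.1908]
 [0.4495 0.2879 0.1878]]
```

View pics/s3.png

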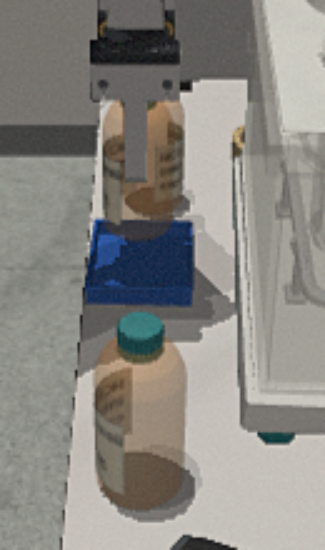

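The side crop shows the bottle held upright over the tray (held cap near (150,100), tray around (140,262) in the crop) and C standing in front. It is centred to within about 2 mm, so I'll lower it.

Call:
{"name": "step_arm", "arguments": {
  "plan": [
    {"dx": 0,"dy": 0,"dz": 0.1,"rx": 0,"ry": 0,"rz": 0,"claw": 1},
    {"dx": 0,"dy": 0,"dz": 0.1,"rx": 0,"ry": 0,"rz": 0,"claw": 1},
    {"dx": 0,"dy": 0,"dz": 0.1,"rx": 0,"ry": 0,"rz": 0,"claw": 1},
    {"dx": 0,"dy": 0,"dz": 0.06,"rx": 0,"ry": 0,"rz": 0,"claw": 1},
    {"dx": 0,"dy": 0,"dz": 0.04,"rx": 0,"ry": 0,"rz": 0,"claw": 1},
    {"dx": 0,"dy": 0,"dz": 0.03,"rx": 0,"ry": 0,"rz": 0,"claw": 1},
    {"dx": 0,"dy": 0,"dz": 0.02,"rx": 0,"ry": 0,"rz": 0,"claw": 1},
    {"dx": 0,"dy": 0,"dz": 0,"rx": 0,"ry": 0,"rz": 0,"claw": 1},
    {"dx": 0,"dy": 0,"dz": 0,"rx": 0,"ry": 0,"rz": 0,"claw": 1}
  ]
}}

```text
time_s: 10.35
ee_pos: [0.4485, 0.2867, 0.0837]
eef_rot: [3.141, 0.0, 3.141]
force: [0.5, -0.7, -4.3]
grip_width: 0.0611
grip_force: 29.9
```

Call:
{"name": "step_arm", "arguments": {
  "plan": [
    {"dx": 0,"dy": 0,"dz": 0.01,"rx": 0,"ry": 0,"rz": 0,"claw": 1},
    {"dx": 0,"dy": 0,"dz": 0.01,"rx": 0,"ry": 0,"rz": 0,"claw": 1},
    {"dx": 0,"dy": 0,"dz": 0,"rx": 0,"ry": 0,"rz": 0,"claw": 1}
  ]
}}

```text
time_s: 10.65
ee_pos: [0.4493, 0.2865, 0.0833]
eef_rot: [3.141, 0.003, 3.141]
force: [-3.1, -8.2, 15.1]
grip_width: 0.0608
grip_force: 30.0
```

In contact, pressing about 15 N. I'll release, rise and check.

Call:
{"name": "step_arm", "arguments": {
  "plan": [
    {"dx": 0,"dy": 0,"dz": -0.01,"rx": 0,"ry": 0,"rz": 0,"claw": 1},
    {"dx": 0,"dy": 0,"dz": 0,"rx": 0,"ry": 0,"rz": 0,"claw": 0},
    {"dx": 0,"dy": 0,"dz": 0,"rx": 0,"ry": 0,"rz": 0,"claw": 0},
    {"dx": 0,"dy": 0,"dz": 0,"rx": 0,"ry": 0,"rz": 0,"claw": 0},
    {"dx": 0,"dy": 0,"dz": 0,"rx": 0,"ry": 0,"rz": 0,"claw": 0},
    {"dx": 0,"dy": 0,"dz": -0.25,"rx": 0,"ry": 0,"rz": 0,"claw": 0},
    {"dx": 0,"dy": 0,"dz": -0.3,"rx": 0,"ry": 0,"rz": 0,"claw": 0},
    {"dx": 0,"dy": 0,"dz": -0.3,"rx": 0,"ry": 0,"rz": 0,"claw": 0},
    {"dx": 0,"dy": 0,"dz": -0.3,"rx": 0,"ry": 0,"rz": 0,"claw": 0},
    {"dx": 0,"dy": 0,"dz": -0.3,"rx": 0,"ry": 0,"rz": 0,"claw": 0}
  ]
}}

```text
time_s: 11.65
ee_pos: [0.4482, 0.2866, 0.2287]
eef_rot: [3.142, 0.0, 3.141]
force: [0.3, 0.2, 0.3]
grip_width: 0.0939
grip_force: 0.0
```

Run:
```python
from h import *
look()
p=viewer.camera('scene'); W=cloud(p); x,y,z=[W[...,i] for i in range(3)]
for c in [(.46,.415),(.449,.287),(.45,.018)]:
    m=(p['z_map']>0)&(z>.136)&(z<.148)&(np.hypot(x-c[0],y-c[1])<.025); r=W[m]
    print(m.sum(),np.round((r.min(0)+r.max(0))/2,3),r[:,2].max())
cv2.imwrite('pics/s4.png',cv2.resize(p['img'][100:290,130:390,::-1],None,fx=2.5,fy=2.5))
```

```text
t 11.65 tcp [0.4482 0.2866 0.2287] [3.142 0.    3.141] q [ 0.5   0.25  1.56  0.    1.32 -1.07] F [0.26 0.2  0.3 ] w 0.0939
cap 993 [0.4502 0.2844 0.1398] [0.028 0.028 0.012]
70 [0.46  0.417 0.139] 0.14097177602096764
108 [0.445 0.286 0.14 ] 0.14404505114449156
128 [0.45  0.02  0.138] 0.140498975438253
```

View pics/s4.png

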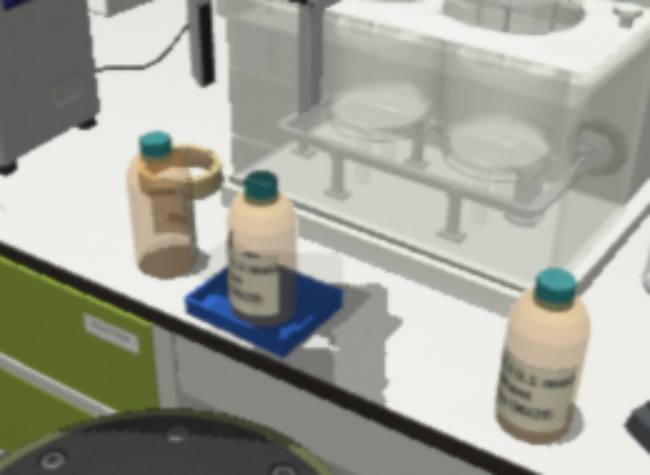

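The picture shows the full bottle upright in the tray (cap at (260,187), centred to within about 3 mm). A at (155,145) and C at (555,287) stand upright outside it, and the gripper touches nothing.

```bash
python3 -c "
from station import hand_in
print(hand_in())"
```

```text
the job is handed in; nothing more can be done
None
```

The middle of the three bottles, next to the tray, was the full one (about 5.2 N when lifted); it now stands upright in the blue tray, the two others stand upright outside it, and the job is handed in, though I got no verdict back. I lifted only one of those two (about 1.4 N) and left the other untouched, since the full one was already found.

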